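# Slide the collar round the crank handle's bend and press the ferrule home

### The arm

A 7-joint arm with a two-finger parallel gripper is mounted at the origin on the work surface. World frame = base frame: x ahead of the robot, y to its left, z up, the work surface at z = 0. Lengths are in m, angles in rad, forces in N, time in s.
With the tool pointing down it reaches from about 0.425 to 0.875 m from the base axis. Payload 8.4 kg.
Tool frame: the origin (TCP) lies where the fingers leave the gripper's body, on its centre line; the fingertips stand 70 mm ahead of it and the grasp point (between the pads) lies 51 mm ahead of it; z points along the fingers, y is the line along which they close (so a half turn about z gives the same grasp; the last joint's range is limited). The gripper opens to 87 mm and grips with 3 to 60 N. Pads are 19 mm wide; open, the fingers measure 117 mm over their backs; the gripper's body (75 mm by 190 mm) begins 51 mm behind the grasp point.
Start: joints at [1.219, 0.333, 0.04, 1.465, -0.013, 1.343, -0.059], TCP at [0.163, -0.629, 0.292] pointing down, gripper open.
Joint ranges: [-2.58, 2.58], [-0.38, 2.09], [-1.3, 1.39], [0.25, 2.4], [-1.5, 4.64], [0.08, 2.09], [-2.65, 2.65]. Speed limits (rad/s): [2.22, 2.22, 2.79, 2.79, 3.14, 3.14, 3.14].

### API

Orientations are given as a unit quaternion [w, x, y, z].
In Python, from workcell import ctrl, viewer gives the robot as it stands.
- The arm moves only by the shell command python3 -m handwheel 'ROWS' [FORCE]. ROWS is JSON, a list of rows, each a list of 7 numbers: the turn, a rotation vector about the tool's x, y, z as a fraction of full scale, then the shift along the tool's x, y, z as a fraction of full scale, then the opening, from 0 (shut) to 1 (fully open). A call has 1 to 20 rows; each row shifts and turns the commanded pose from where the row before left it, along the tool's axes as they then stand; what a row does not reach is not made up. Full scale, the value 1, is 50 cm for a shift and pi rad for a turn. A row lasts 1/10 s, in which the tool goes at most 50 mm and 8.59 degrees, less where a joint would pass 70% of its speed; a pose out of reach is approached as far as the arm can. A call with a number of a shift or a turn outside -1 to 1 is refused whole. A call with a gripper value outside its range is refused whole. The fingers move at their own pace and stop on an object; FORCE is the grip in N (left out, the last holds). Time passes only in rows, so rows that do not move let the fingers close. It gives the time, the measured TCP pose, the force, the opening and the grip force at its end, in the units of the state.
- ctrl.read_state(): the state, without advancing time (a new reading comes with each control period).
- viewer.get_image(name): name is "scene" or "top" or "wrist"; returns a dict with "image" (400x640x3 uint8, red, green, blue), "depth" (400x640 float32, m along the optical axis (not along the pixel's ray), 0 where there is no reading), "mtx" (3x3 intrinsics, pixels), "D" ([k1, k2, p1, p2, k3] as OpenCV has them; the pictures are not rectified), "R" (3x3) and "t" (3): a world point X has camera coordinates R X + t. Camera axes: x right, y down, z forward; pixel columns grow to the right and rows downward; lengths in m; the calibration is good to about 2 mm. A picture is of the moment at which its call begins.
- ctrl.hand_in(): hands the job in; it is judged then, once.
The state is a dict: "time_s": time; "joints": joint angles; "qvel": joint speeds; "tau": joint torques, N m; "tcp_pos": TCP position; "ee_rot": TCP orientation; "force": force on the tool from outside, world axes, zero at the start; "wrist_torque": the same for the moment, N m; "finger_gap": finger opening in m; "grip_force": force on a finger pad.
Only numpy, scipy, OpenCV 4.12 (cv2) and the standard library are available. Lean on these libraries where they do the work, as an engineer would, in place of code of your own. Each camera call takes 0.05 s, during which the arm holds its last target. There are 200 camera calls.

### The job

Take the brass collar on the clamped crank handle by its blue tab and slide it along the rod, round the bend and on down the outer leg, easing it along gently so that it never binds or is forced against the rod. Keep the gripper itself off the handle: push the red ferrule with it fully home against the black hand grip, then let go and leave the collar resting up against the ferrule, and leave the other things on the bench where they are.

Things in the scene. Friction and masses are not known exactly. Their poses are not given: they have to be found in the camera images.
- stand: green bench clamp, 112 mm high, on a dark foot 130 x 90 mm. It holds a bent crank handle: a round steel rod 10 mm thick that does not give, its axis 90 mm above the bench. Origin on the bench under the rod, z up. The first leg runs level along the stand's +x at y = 0 from the clamp's face at x = -5 mm to bend_start.
- bend_start (a point): on the rod's axis where the first leg ends and the bend begins, at (110, 0, 90) mm in the stand's frame, axes as the stand's. From here the rod turns left, towards the stand's +y, about a 45 mm radius, 25 degrees as far as elbow.
- elbow (a point): on the rod's axis mid-bend, at (129, 4.2, 90) mm in the stand's frame, axes as the stand's. Here the hand-bent rod has an extra kink, not measured and different each time: up to 15 degrees left or right, up to 3.5 degrees up or down. Past it the rod turns another 25 degrees left, 45 mm radius (19.6 mm of arc), then runs straight as the outer leg.
- collar: brass collar hanging on the first leg. Origin at the centre of its 14 mm bore (2 mm play all round the rod), bore along its x, which points away from the clamp, z up. Ring 30 mm across, 16 mm long; weighted foot 29 mm down. About 100 g; stays where it is let go, cannot leave the rod. Rod and collar are spoilt if pressed together with over 20 N.
- collar_tab (a point): point to hold the collar by, in its blue plastic thumb tab, 38 mm straight above the bore's centre, axes as the collar's. The tab is 14 x 14 mm thick, its foot 14 mm and its top 56 mm above the bore's centre.
- ferrule (a joint): travel of the red ferrule (sleeve 27 mm across, 25 mm long, on the outer leg) towards the black hand grip, m: 0 at the start, 0.010 fully home. It slides stiffly (3.5 N) and stays. The collar has its bore centre 91 mm in a straight line from elbow when it first touches the ferrule, 101 mm when that is home. Grip 32 mm thick.
- mug: blue ceramic mug of brass screws, 80 mm across, 95 mm high; origin under its centre. A bystander.
- socket: chrome spark plug socket standing upright, 27 mm across, 55 mm high; origin under its centre. A bystander, stands near the handle.
- hinge_pin: steel hinge pin lying on the bench, 96 mm long along its x, 15 mm thick at the head; origin under its middle. A bystander, lies near the handle.
- tin: small round red and white enamel tin, 68 mm across, 42 mm high; origin under its centre. A bystander, stands near the handle.
- wrench: steel wrench lying flat, bystander.
- screwdriver: screwdriver lying flat, bystander.
- jar: amber glass jar with steel lid, 64 mm across, 85 mm high; origin under its centre. A bystander.
Things that resemble listed ones, but are neither listed nor needed, are in the scene too. Of the things shaped like the collar, the brass one is meant.

How it is judged:
By the outcome, as a careful person would: the job done as asked, in the order asked, and still so for the second after the job is handed in, with the robot touching nothing.
It also fails if it takes over 64 s, if anything falls off the work surface, if the arm or the gripper's body presses on something with over 40 N, if the wrist force passes 120 N, or if a joint passes its speed limit or range.

## Working session

There is one attempt and no reset: what is moved stays moved. The work goes in short steps, Python scripts to look and compute and a shell command to move; the robot and the scene stay as the last step left them, time stands still between calls to the robot, and variables do not carry over. Pictures are saved under pics/ and viewed, at most 10 in all, crops included, and the job is handed in when it is done.

```bash
mkdir -p pics; ls; cat > h.py <<'E'
import numpy as np, cv2, pickle
from workcell import ctrl, viewer
def grab(n,tag):
    d=viewer.get_image(n); pickle.dump(d,open(f'{tag}.pkl','wb')); cv2.imwrite(f'pics/{tag}.png',d['image'][:,:,::-1]); return d
def load(tag): return pickle.load(open(f'{tag}.pkl','rb'))
def pts(d,uv):  # depth back-projection
    uv=np.array(uv,float).reshape(-1,2); n=cv2.undistortPoints(uv[:,None],d['mtx'],d['D'])[:,0]
    z=d['depth'][uv[:,1].astype(int),uv[:,0].astype(int)]
    c=np.c_[n*z[:,None],z]; return (c-d['t'])@d['R']
def plane(d,uv,h):
    uv=np.array(uv,float).reshape(-1,2); n=cv2.undistortPoints(uv[:,None],d['mtx'],d['D'])[:,0]
    r=np.c_[n,np.ones(len(n))]@d['R']; o=-d['R'].T@d['t']; return o+r*((h-o[2])/r[:,2])[:,None]
E
python3 - <<'E'
from h import *
for n in ('scene','top','wrist'):
    d=grab(n,n+'0'); print(n,-d['R'].T@d['t'],d['R'][2],d['mtx'][0,0])
s=ctrl.read_state();print(s)
a=cv2.imread('pics/scene0.png');b=cv2.imread('pics/top0.png')
E
```

```text
pics
scene [1.18583212 0.2007667  0.76397729] [-0.59971611 -0.24159594 -0.76287089] 390.1396935065064
top [5.25564447e-01 3.73042826e-04 1.36888416e+00] [ 0.09979617 -0.00551423 -0.99499262] 484.7763669506711
wrist [ 0.22947954 -0.61128223  0.38343285] [-0.25044097 -0.06343591 -0.96605135] 321.3268526525783
{'time_s': 0.15, 'joints': array([ 1.21879602,  0.33372886,  0.03988847,  1.4660413 , -0.01341445,
        1.34326815, -0.05851133]), 'qvel': array([ 0.00157759, -0.00150217, -0.00046127, -0.00391724,  0.0013489 ,
       -0.00135211,  0.00198388]), 'tau': array([ 2.49347038e-03, -6.56848383e+01,  1.33692484e+00, -4.04105723e+01,
       -5.97107853e-02,  4.17974149e-02,  5.98192651e-05]), 'tcp_pos': array([ 0.16249171, -0.62909328,  0.29158962]), 'ee_rot': array([-5.79925179e-04,  9.92024649e-01,  1.26042646e-01, -1.07437757e-04]), 'force': array([-0.95627758,  0.20407484, -0.3365602 ]), 'wrist_torque': array([ 0.01881831, -0.01045793, -0.00674821]), 'grip_force': 0.0, 'finger_gap': 0.08712289584476908}
```

View pics/top0.png

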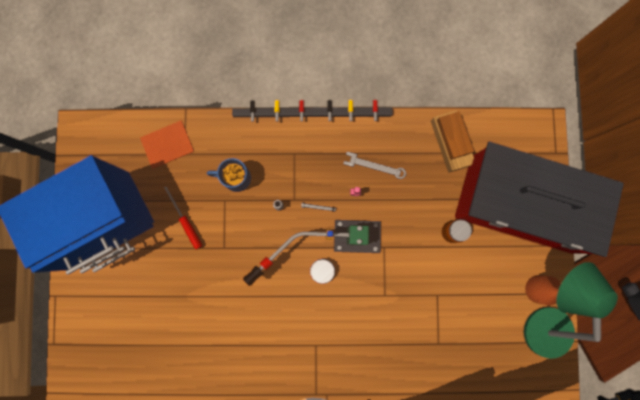

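View pics/scene0.png

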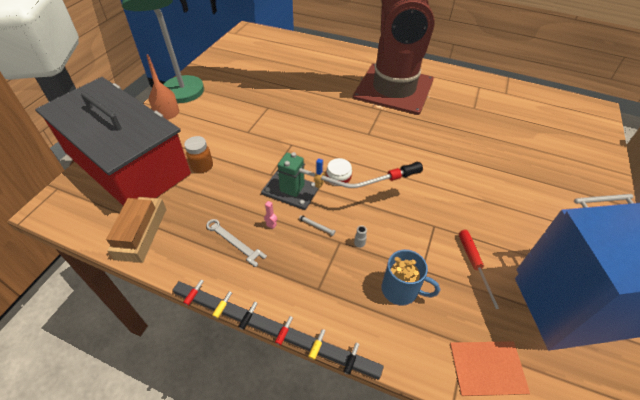

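The top view shows the clamp at (358,235). The blue tab of the collar is at (330,234), the red ferrule at (266,263) and the black grip at (252,275). The socket (278,204), hinge pin (318,207) and tin (322,271) are near the handle, and the pink thing (356,190) is not the collar. The scene view agrees, with the tab at (319,167) and brass below it at (319,182).

```bash
python3 - <<'E'
from h import *
d=load('top0')
for n,uv,h in [('tab',(330,234),.146),('clamp',(358,235),.112),('rod330',(320,234),.095),('bend',(293,237),.09),('ferr',(266,263),.1),('grip',(252,275),.1),('tin',(322,271),.042),('socket',(278,204),.055),('pinL',(302,205),.01),('pinR',(334,209),.01)]:
    print(n,plane(d,uv,h).round(3), pts(d,uv).round(3))
w=load('wrist0'); R=w['R'].T; print(R.round(3))
a=d['image'][190:300,220:400,::-1]; s=load('scene0')['image'][130:220,240:440,::-1]
a=cv2.resize(a,None,fx=4,fy=4,interpolation=2)[:, :720]; s=cv2.resize(s,(720,324),interpolation=2)
cv2.imwrite('pics/crop.png',np.vstack([a[:, :],s])[:600])
cv2.imwrite('pics/crop.png',np.vstack([cv2.resize(a,(450,275)),cv2.resize(s,(450,202))]))
from scipy.spatial.transform import Rotation as Ro
q=ctrl.read_state()['ee_rot']; print(Ro.from_quat(np.r_[q[1:],q[0]]).as_matrix().round(3))
E
```

```text
tab [[ 0.573 -0.046  0.146]] [[ 0.573 -0.046  0.142]]
clamp [[ 0.572 -0.12   0.112]] [[ 0.572 -0.12   0.113]]
rod330 [[ 0.575 -0.022  0.095]] [[ 0.575 -0.022  0.094]]
bend [[0.568 0.049 0.09 ]] [[0.568 0.049 0.096]]
ferr [[0.5   0.119 0.1  ]] [[0.5   0.119 0.101]]
grip [[0.47  0.156 0.1  ]] [[0.47  0.154 0.109]]
tin [[ 0.477 -0.027  0.042]] [[ 0.477 -0.028  0.041]]
socket [[0.659 0.091 0.055]] [[0.659 0.092 0.054]]
pinL [[0.661 0.027 0.01 ]] [[0.66  0.027 0.019]]
pinR [[ 0.649 -0.063  0.01 ]] [[ 0.649 -0.063  0.011]]
[[ 0.25  -0.935 -0.25 ]
 [-0.968 -0.242 -0.063]
 [-0.001  0.258 -0.966]]
[[ 0.968  0.25  -0.   ]
 [ 0.25  -0.968  0.001]
 [-0.    -0.001 -1.   ]]
```

View pics/crop.png

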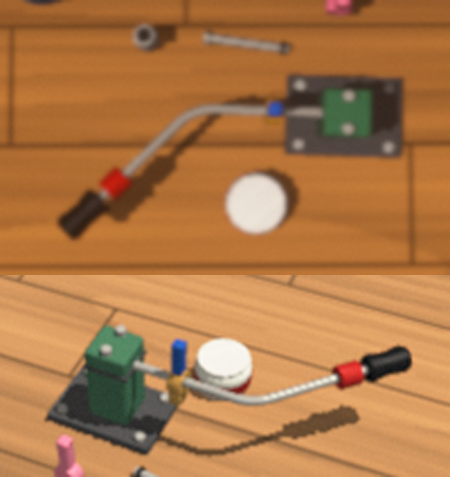

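The crop confirms one collar: a brass ring with a blue tab on the first leg, by the clamp. The alternatives were the pink thing at (356,190) and the socket at (278,204), and neither is brass. Before sweeping the arm I'll check for tall objects along the path.

```bash
python3 - <<'E'
from h import *
for tag in ('top0','scene0'):
    d=load(tag); v,u=np.mgrid[0:400:2,0:640:2]; uv=np.c_[u.ravel(),v.ravel()]
    P=pts(d,uv); ok=(d['depth'][uv[:,1],uv[:,0]]>0)&(P[:,2]>.06)&(P[:,1]<-.15)&(P[:,1]>-1.0)&(P[:,0]>0)&(P[:,0]<.7)
    P=P[ok]; g={}
    for p in P:
        k=(round(p[0]//.08*.08,2),round(p[1]//.08*.08,2)); g[k]=max(g.get(k,0),round(p[2],2))
    print(tag,sorted(g.items()))
E
```

```text
top0 [((np.float64(0.16), np.float64(-0.72)), np.float64(0.34)), ((np.float64(0.24), np.float64(-0.72)), np.float64(0.24)), ((np.float64(0.32), np.float64(-0.72)), np.float64(0.29)), ((np.float64(0.32), np.float64(-0.64)), np.float64(0.42)), ((np.float64(0.32), np.float64(-0.56)), np.float64(0.42)), ((np.float64(0.4), np.float64(-0.72)), np.float64(0.1)), ((np.float64(0.4), np.float64(-0.64)), np.float64(0.45)), ((np.float64(0.4), np.float64(-0.56)), np.float64(0.45)), ((np.float64(0.48), np.float64(-0.8)), np.float64(0.17)), ((np.float64(0.48), np.float64(-0.72)), np.float64(0.17)), ((np.float64(0.48), np.float64(-0.64)), np.float64(0.41)), ((np.float64(0.48), np.float64(-0.56)), np.float64(0.41)), ((np.float64(0.48), np.float64(-0.48)), np.float64(0.09)), ((np.float64(0.48), np.float64(-0.4)), np.float64(0.08)), ((np.float64(0.56), np.float64(-0.8)), np.float64(0.17)), ((np.float64(0.56), np.float64(-0.72)), np.float64(0.21)), ((np.float64(0.56), np.float64(-0.64)), np.float64(0.17)), ((np.float64(0.56), np.float64(-0.56)), np.float64(0.17)), ((np.float64(0.56), np.float64(-0.48)),
[... 1322 characters left out ...]
.float64(0.56), np.float64(-0.72)), np.float64(0.21)), ((np.float64(0.56), np.float64(-0.64)), np.float64(0.16)), ((np.float64(0.56), np.float64(-0.56)), np.float64(0.16)), ((np.float64(0.56), np.float64(-0.48)), np.float64(0.17)), ((np.float64(0.56), np.float64(-0.4)), np.float64(0.16)), ((np.float64(0.64), np.float64(-0.88)), np.float64(0.16)), ((np.float64(0.64), np.float64(-0.8)), np.float64(0.16)), ((np.float64(0.64), np.float64(-0.72)), np.float64(0.21)), ((np.float64(0.64), np.float64(-0.64)), np.float64(0.21)), ((np.float64(0.64), np.float64(-0.56)), np.float64(0.21)), ((np.float64(0.64), np.float64(-0.48)), np.float64(0.16)), ((np.float64(0.64), np.float64(-0.4)), np.float64(0.16))]
```

The lamp (about x 0.35–0.55, y −0.5 to −0.66, up to 0.45 m high) is close to the start pose, so I'll swing away in +y before going to the viewing pose.

```bash
python3 -m handwheel '[[0,0,0,0.057,-0.08,0,1],[0,0,0,0.057,-0.08,0,1],[0,0,0,0.057,-0.08,0,1],[0,0,0,0.057,-0.08,0,1],[0,0,0,0.057,-0.08,0,1],[0,0,0,0.065,-0.057,0,1],[0,0,0,0.065,-0.057,0,1],[0,0,0,0.065,-0.057,0,1],[0,0,0,0.065,-0.057,0,1],[0,0,0,0.065,-0.057,0,1],[0,0,0,0.065,-0.057,0,1],[0,0,0,0.065,-0.057,0,1],[0,0,0,0,0,0,1]]'
```

```text
time_s: 1.45
tcp_pos: [0.4234, -0.1447, 0.2925]
ee_rot: [-0.001, 0.992, 0.13, 0.001]
force: [0.2, -0.1, 0.3]
finger_gap: 0.0871
grip_force: 0.0
```

```bash
python3 -m handwheel '[[0,0,0,0.071,-0.054,0,1],[0,0,0,0.071,-0.054,0,1],[0,0,0,0.071,-0.054,0,1],[0,0,0,0.071,-0.054,0,1],[0,0,0,0.071,-0.054,0,1],[0,0,-0.0463,0,0,0,1],[0,0,-0.0463,0,0,0,1],[0,0,-0.0463,0,0,0,1],[0,0,-0.0463,0,0,0,1],[0,0,-0.0463,0,0,0,1],[0,0,-0.0463,0,0,0,1],[0,0,-0.0463,0,0,0,1],[0,0,-0.0463,0,0,0,1],[0,0,-0.0463,0,0,0,1],[0,0,0,0,0,0,1],[0,0,0,0,0,0,1]]'
python3 - <<'E'
from h import *
d=grab('wrist','w1'); print(-d['R'].T@d['t'],d['R'].round(3)); print(ctrl.read_state()['joints'])
E
```

```text
time_s: 3.05
tcp_pos: [0.5589, 0.0246, 0.292]
ee_rot: [-0.0, 0.712, 0.702, -0.0]
force: [0.1, 0.4, -0.1]
finger_gap: 0.0869
grip_force: 0.0
[0.55870575 0.09533309 0.38405472] [[ 1.    -0.014 -0.   ]
 [-0.013 -0.966  0.258]
 [-0.004 -0.258 -0.966]]
[ 0.5960384   0.24225009 -0.83440517  1.65499136  0.18418844  1.32646307
 -0.28206771]
```

View pics/w1.png

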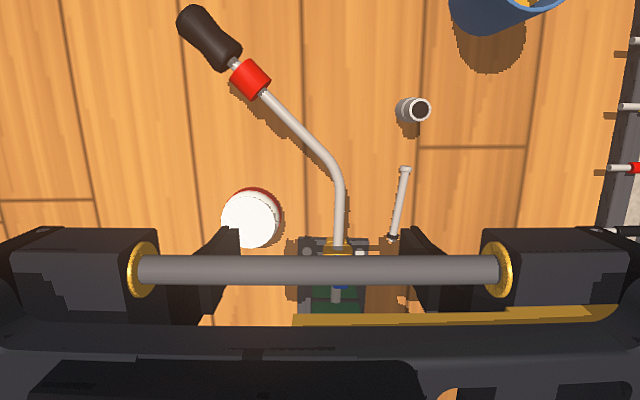

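The view shows the first leg at (338,180–240), the bend around (330,165), the outer leg from (315,145) to (265,92), the ferrule at (250,78), the grip at (210,38), the tin at (252,218), the socket at (413,110) and the hinge pin at (400,205). The collar is hidden behind the gripper. I'll measure the rod by mask, depth and rays.

```bash
python3 - <<'E'
from h import *
d=load('w1'); v,u=np.mgrid[0:245,170:360]; uv=np.c_[u.ravel(),v.ravel()]
P=pts(d,uv); hsv=cv2.cvtColor(d['image'],cv2.COLOR_RGB2HSV)[uv[:,1],uv[:,0]]
ok=(P[:,2]>.08)&(P[:,2]<.12)
rod=ok&(hsv[:,1]<90)&(hsv[:,2]>90); red=ok&(hsv[:,1]>150)&((hsv[:,0]<8)|(hsv[:,0]>172))
M=np.zeros((400,640),np.uint8); M[uv[rod,1],uv[rod,0]]=1
n,l,st,_=cv2.connectedComponentsWithStats(M); print(st[1:][st[1:,4]>20])
rows=[]
for r in range(92,245,1):
    c=np.where(M[r,250:360])[0]+250
    if len(c)>3: rows.append((c.mean(),r,len(c)))
rows=np.array(rows)
X=plane(d,rows[:,:2]+[0,0],.09); Z=pts(d,rows[:,:2].round())[:,2]
for a,b,z in list(zip(rows,X,Z))[::6]: print(a,b.round(4),round(z,4))
print('red',P[red].mean(0),P[red].min(0),P[red].max(0),uv[red].mean(0))
np.save('rod.npy',np.c_[X,Z])
E
```

```text
[[ 194   25   32   34  191]
 [ 227   57   14   14  115]
 [ 258   88   88  157 1911]]
[264.  92.  11.] [0.5105 0.1123 0.09  ] 0.0965
[268.  98.  15.] [0.5137 0.1072 0.09  ] 0.0975
[273.5 104.   16. ] [0.5183 0.102  0.09  ] 0.0959
[280. 110.  15.] [0.5239 0.0967 0.09  ] 0.0962
[286. 116.  15.] [0.529  0.0915 0.09  ] 0.0952
[292. 122.  15.] [0.5342 0.0861 0.09  ] 0.0961
[298. 128.  15.] [0.5394 0.0808 0.09  ] 0.0947
[304. 134.  15.] [0.5446 0.0754 0.09  ] 0.0951
[310. 140.  15.] [0.5499 0.0699 0.09  ] 0.0944
[315.84615385 146.          13.        ] [0.5551 0.0645 0.09  ] 0.0942
[321.5 152.   14. ] [0.5602 0.0589 0.09  ] 0.0964
[327. 158.  13.] [0.5652 0.0534 0.09  ] 0.0961
[331.5 164.   12. ] [0.5693 0.0477 0.09  ] 0.0943
[334.5 170.   12. ] [0.5721 0.0421 0.09  ] 0.0938
[337. 176.  11.] [0.5744 0.0364 0.09  ] 0.0947
[338.5 182.   10. ] [0.5758 0.0307 0.09  ] 0.0946
[339.5 188.   10. ] [0.5768 0.0249 0.09  ] 0.0948
[339.5 194.   10. ] [0.5768 0.019  0.09  ] 0.0945
[339.5 200.   10. ] [0.5768 0.0132 0.09  ] 0.0944
[339.5 206.   10. ] [0.5768 0.0072 0.09  ] 0.0936
[339. 212.  11.] [0.5763 0.0012 0.09  ] 0.0941
[338.5 218.   10. ] [ 0.5759 -0.0049  0.09  ] 0.0941
[338.5 224.   10. ] [ 0.5759 -0.011   0.09  ] 0.094
[338.5 230.   10. ] [ 0.5759 -0.0172  0.09  ] 0.0934
[338.5 236.   10. ] [ 0.5759 -0.0235  0.09  ] 0.0942
[337.5 242.   10. ] [ 0.5749 -0.0298  0.09  ] 0.0948
red [0.50080861 0.12197804 0.10262587] [0.48328144 0.10472337 0.08321616] [0.51693598 0.13925193 0.10792257] [249.26236125  79.24419778]
```

```bash
python3 -m handwheel '[[0,0,0,-0.085,0,0.03,1],[0,0,0,-0.085,0,0.03,1],[0,0,0,0,0,0,1],[0,0,0,0,0,0,1]]'
python3 - <<'E'
from h import *
d=grab('wrist','w2'); print((-d['R'].T@d['t']).round(4)); hsv=cv2.cvtColor(d['image'],cv2.COLOR_RGB2HSV)
v,u=np.mgrid[60:240,240:440]; uv=np.c_[u.ravel(),v.ravel()]; P=pts(d,uv); H=hsv[uv[:,1],uv[:,0]]
b=(H[:,0]>100)&(H[:,0]<130)&(H[:,1]>120)&(P[:,2]>.09)
print('blue',b.sum(),uv[b].min(0),uv[b].max(0),P[b].min(0).round(4),P[b].max(0).round(4)); top=b&(P[:,2]>.138); print('tabtop',top.sum(),P[top].mean(0).round(4),P[top].min(0).round(4),P[top].max(0).round(4))
rod=(H[:,1]<90)&(H[:,2]>90)&(P[:,2]>.085)&(P[:,2]<.1)
r=P[rod]; 
for y in np.arange(-.1,.06,.01):
    q=r[abs(r[:,1]-y)<.002]
    if len(q)>4: print(y.round(3),q[:,0].min().round(4),q[:,0].max().round(4),np.median(q[:,2]).round(4))
g=(H[:,0]>40)&(H[:,0]<95)&(H[:,1]>80)&(P[:,2]>.1); print('green',g.sum(),P[g].min(0).round(4),P[g].max(0).round(4))
E
```

```text
time_s: 3.5
tcp_pos: [0.5579, -0.0612, 0.2618]
ee_rot: [-0.0, 0.712, 0.702, -0.0]
force: [0.1, 0.6, 0.3]
finger_gap: 0.0868
grip_force: 0.0
[0.5578 0.0095 0.3538]
blue 534 [334 172] [355 200] [ 0.5578 -0.063   0.0942] [0.5812 0.0095 0.3538]
tabtop 386 [ 0.5741 -0.0423  0.1444] [ 0.5578 -0.0497  0.1383] [0.5812 0.0095 0.3538]
-0.1 0.547 0.5983 0.0899
-0.09 0.5682 0.5778 0.0936
-0.08 0.569 0.5777 0.0938
-0.07 0.569 0.5785 0.0939
-0.03 0.5708 0.5799 0.0937
-0.02 0.5709 0.5797 0.0937
-0.01 0.5715 0.5805 0.0938
-0.0 0.5716 0.5804 0.0937
0.01 0.5724 0.5812 0.0937
0.02 0.5724 0.581 0.094
0.03 0.5709 0.5803 0.0936
0.04 0.5672 0.5779 0.0935
green 34 [ 0.5568 -0.0959  0.1001] [0.5932 0.0095 0.3538]
```

View pics/w2.png

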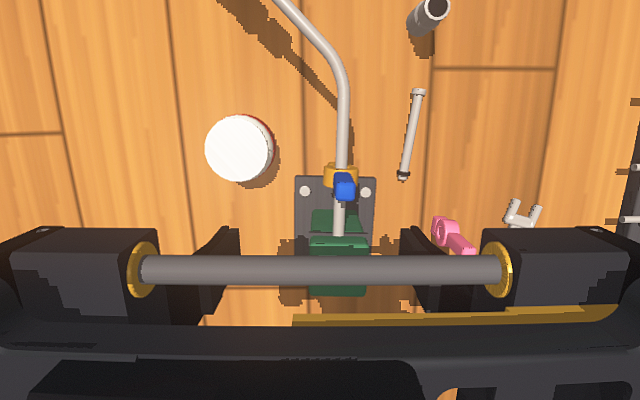

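The picture shows the blue tab at (344,187) over the brass ring (341,173), with the clamp face near row 215. The rod matches the first view to about 1 mm. Next I'll fit the path.

```bash
cat > path.py <<'E'
import numpy as np
from scipy.optimize import least_squares
R=np.load('rod.npy'); 
a1=-(np.arctan(.0375)) # heading from +y, left positive
def mk(p):
    # p: x offset of leg1 at y=0, y of bend start, a1, kink
    x0,yb,a1,k=p
    h=lambda a: np.array([-np.sin(a),np.cos(a)])
    bs=np.array([x0-np.tan(a1)*yb, yb]); S=np.arange(-.12,.19,.0005); P=[];A=[]
    def arc(p0,a0,l): # 45mm radius left
        n=lambda a:np.array([-np.cos(a),-np.sin(a)]); c=p0+.045*n(a0); return c-.045*n(a0+l/.045)
    L=.045*np.radians(25); E=arc(bs,a1,L); B=arc(E,a1+L/.045+k,L)
    for s in S:   # s=0 at elbow
        if s<-L: P.append(bs+h(a1)*(s+L));A.append(a1)
        elif s<0: P.append(arc(bs,a1,s+L));A.append(a1+(s+L)/.045)
        elif s<L: P.append(arc(E,a1+L/.045+k,s));A.append(a1+L/.045+k+s/.045)
        else: P.append(B+h(a1+2*L/.045+k)*(s-L));A.append(a1+2*L/.045+k)
    return S,np.array(P),np.array(A),E
def res(p):
    S,P,A,E=mk(p); out=[]
    for q in R[::3]:
        d=P-q[:2]; i=np.argmin((d**2).sum(1)); out.append(d[i]@[np.cos(A[i]),np.sin(A[i])])
    return np.array(out)
if __name__=='__main__':
    r=least_squares(res,[.576,.03,a1,-.08],x_scale=[.01,.01,.05,.05],diff_step=1e-3); print(r.x,np.degrees(r.x[2:]),'rms',np.sqrt((r.fun**2).mean()))
    np.save('fit.npy',r.x); S,P,A,E=mk(r.x); print('elbow',E)
    h=[-np.sin(r.x[2]),np.cos(r.x[2])]; bs=[r.x[0]-np.tan(r.x[2])*r.x[1],r.x[1]]; print('bs',bs,'clamp face',np.array(bs)-.115*np.array(h))
    d=((R[:,:2]-E)@[-np.sin(A[-1]),np.cos(A[-1])]); m=(d>.012); print('z slope',np.polyfit(d[m],R[m,3],1),'leg1 z',np.median(R[R[:,1]<.02,3]))
    for s in np.arange(-.12,.125,.01):
        i=np.argmin(abs(S-s)); print(round(s,3),P[i].round(4),np.degrees(A[i]).round(1),'dist',np.linalg.norm(P[i]-E).round(4))
E
python3 path.py; python3 - <<'E'
from h import *
d=load('w2'); hsv=cv2.cvtColor(d['image'],cv2.COLOR_RGB2HSV)
v,u=np.mgrid[160:250,300:390]; uv=np.c_[u.ravel(),v.ravel()]; P=pts(d,uv); H=hsv[uv[:,1],uv[:,0]]
t=(H[:,0]>100)&(H[:,0]<130)&(H[:,1]>120)&(P[:,2]>.1375)&(P[:,2]<.152); print('tab',t.sum(),np.median(P[t],0),np.percentile(P[t],[3,97],axis=0))
g=(H[:,0]>40)&(H[:,0]<95)&(H[:,1]>80)&(P[:,2]>.1)&(P[:,2]<.13); print('green',g.sum(),P[g].max(0))
E
```

```text
[ 0.57632445  0.01979974 -0.03479947 -0.07411576] [-1.99386304 -4.24651997] rms 0.0002635845202096379
elbow [0.57346183 0.03895274]
bs [np.float64(0.5770137489725994), np.float64(0.019799741225742486)] clamp face [ 0.57301262 -0.09513063]
z slope [0.02804081 0.09428618] leg1 z 0.09431791267254669
-0.12 [ 0.5735 -0.0805] -2.0 dist 0.1195
-0.11 [ 0.5739 -0.0705] -2.0 dist 0.1095
-0.1 [ 0.5742 -0.0605] -2.0 dist 0.0995
-0.09 [ 0.5746 -0.0505] -2.0 dist 0.0895
-0.08 [ 0.5749 -0.0405] -2.0 dist 0.0795
-0.07 [ 0.5753 -0.0305] -2.0 dist 0.0695
-0.06 [ 0.5756 -0.0205] -2.0 dist 0.0595
-0.05 [ 0.576  -0.0105] -2.0 dist 0.0496
-0.04 [ 0.5763 -0.0006] -2.0 dist 0.0396
-0.03 [0.5767 0.0094] -2.0 dist 0.0297
-0.02 [0.577  0.0194] -2.0 dist 0.0198
-0.01 [0.5763 0.0294] 10.3 dist 0.01
-0.0 [0.5735 0.039 ] 18.8 dist 0.0
0.01 [0.5692 0.048 ] 31.5 dist 0.01
0.02 [0.5631 0.0559] 43.8 dist 0.0198
0.03 [0.5562 0.0631] 43.8 dist 0.0297
0.04 [0.5493 0.0703] 43.8 dist 0.0396
0.05 [0.5424 0.0775] 43.8 dist 0.0496
0.06 [0.5354 0.0848] 43.8 dist 0.0595
0.07 [0.5285 0.092 ] 43.8 dist 0.0695
0.08 [0.5216 0.0992] 43.8 dist 0.0795
0.09 [0.5147 0.1064] 43.8 dist 0.0895
0.1 [0.5078 0.1136] 43.8 dist 0.0995
0.11 [0.5009 0.1209] 43.8 dist 0.1095
0.12 [0.4939 0.1281] 43.8 dist 0.1195
tab 386 [ 0.5742638  -0.04250916  0.14301396] [[ 0.56831045 -0.04935422  0.13868031]
 [ 0.58042702 -0.03663378  0.14437387]]
green 348 [ 0.59609554 -0.09412307  0.11274528]
```

The fit is good: rms 0.3 mm, clamp face within 1 mm, kink about −4° (right) and rise about 1.6°. Approaching the tab now.

```bash
python3 -m handwheel '[[0,0,0.0067,0.0184,0.0165,0,1],[0,0,0,0.0184,0.0165,0.04,1],[0,0,0,0,0,0.064,1],[0,0,0,0,0,0.064,1],[0,0,0,0,0,0,1],[0,0,0,0,0,0,1]]' 25
python3 - <<'E'
from h import *
d=grab('wrist','w3');s=ctrl.read_state();print(s['tcp_pos'],s['force'])
E
```

```text
time_s: 4.15
tcp_pos: [0.5753, -0.0406, 0.1792]
ee_rot: [-0.0, 0.717, 0.697, 0.0]
force: [0.6, 0.1, 0.1]
finger_gap: 0.0871
grip_force: 0.0
[ 0.57591139 -0.04081896  0.18010178] [-0.0712285  -0.65582422  0.2439703 ]
```

View pics/w3.png

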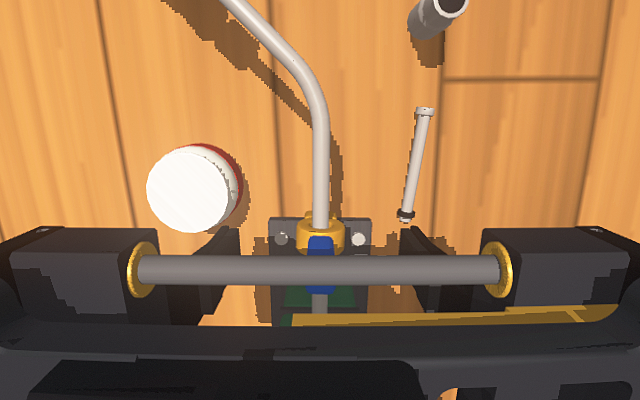

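The tab (320,265) is centred between the fingers at (225,·) and (415,·). Closing.

```bash
python3 -m handwheel '[[0,0,0,-0.004,0,0,0.6],[0,0,0,0,0,0,0.4],[0,0,0,0,0,0,0.25],[0,0,0,0,0,0,0.1],[0,0,0,0,0,0,0.1],[0,0,0,0,0,0,0.1],[0,0,0,0,0,0,0.1]]' 25
python3 -m handwheel '[[0,0,0,0,0,0,0.1],[0,0,0,0,0,0,0.1]]'
```

```text
time_s: 4.9
tcp_pos: [0.575, -0.0438, 0.1782]
ee_rot: [-0.0, 0.718, 0.696, -0.0]
force: [-0.5, 1.0, 0.0]
finger_gap: 0.0389
grip_force: 0.0
time_s: 5.1
tcp_pos: [0.575, -0.0438, 0.1782]
ee_rot: [-0.0, 0.718, 0.696, 0.0]
force: [-0.3, -0.7, 0.1]
finger_gap: 0.0229
grip_force: 0.0
```

```bash
python3 -m handwheel '[[0,0,0,0,0,0,0.1],[0,0,0,0,0,0,0.1],[0,0,0,0,0,0,0.1],[0,0,0,0,0,0,0.1]]'
python3 -m handwheel '[[0,0,0,0,0,-0.002,0.1],[0,0,0,0,0,0,0.1]]'
python3 -m handwheel '[[0,0,0,0,0,-0.002,0.1],[0,0,0,0,0,0,0.1]]'
```

```text
time_s: 5.5
tcp_pos: [0.575, -0.0438, 0.1782]
ee_rot: [-0.0, 0.718, 0.696, 0.0]
force: [0.1, 0.1, 0.2]
finger_gap: 0.0136
grip_force: 25.0
time_s: 5.7
tcp_pos: [0.5749, -0.0438, 0.1793]
ee_rot: [-0.0, 0.718, 0.696, -0.0]
force: [-0.6, 0.2, -1.5]
finger_gap: 0.0141
grip_force: 25.0
time_s: 5.9
tcp_pos: [0.575, -0.0438, 0.1803]
ee_rot: [0.0, 0.718, 0.696, 0.0]
force: [-0.5, -0.5, -1.6]
finger_gap: 0.0136
grip_force: 25.0
```

Grasped (gap 13.6 mm, 25 N) and lifted 2 mm so the bore is centred on the rod; the only load is the collar's weight. Sliding along the first leg.

```bash
python3 -m handwheel '[[0,0,0,0.006,0,0,0.1],[0,0,0,0.008,0,0,0.1],[0,0,0,0.008,0,0,0.1],[0,0,0,0.008,0,0,0.1],[0,0,0,0.008,0,0,0.1],[0,0,0,0.008,0,0,0.1],[0,0,0,0.008,0,0,0.1]]'
python3 -m handwheel '[[0,0,0,0.008,0,0,0.1],[0,0,0,0.008,0,0,0.1],[0,0,0,0.008,0,0,0.1],[0,0,0,0.008,0,0,0.1],[0,0,0,0.008,0,0,0.1],[0,0,0,0.008,0,0,0.1],[0,0,0,0.006,0,0,0.1],[0,0,0,0,0,0,0.1]]'
cat > plan.py <<'E'
import sys; from path import *
from scipy.spatial.transform import Rotation as Ro
from workcell import ctrl
# usage: s_start s_end nrows ; from the measured pose
S,P,A,E=mk(np.load('fit.npy'))
def pose(s):
    a=np.mean([np.interp(s+e,S,A) for e in (-.006,-.003,0,.003,.006)]); p=np.mean([[np.interp(s+e,S,P[:,0]),np.interp(s+e,S,P[:,1])] for e in (-.007,0,.007)],0)
    return np.r_[p,.1803+max(0,.028*s)],np.pi/2+a
st=ctrl.read_state(); q=st['ee_rot']; yaw=2*np.arctan2(q[2],q[1]); p=st['tcp_pos']
s0=S[np.argmin(((P-p[:2])**2).sum(1))]; ps,ys=pose(s0); a=ys
print('s',s0,'lateral(right+)',((p-ps)[:2]@[np.sin(a),-np.cos(a)]).round(4),'dz',(p-ps)[2].round(4),'dyaw',np.degrees(yaw-ys).round(2),'F',st['force'].round(1),'T',st['wrist_torque'].round(2))
if len(sys.argv)>1:
    for s in np.linspace(s0,float(sys.argv[1]),int(sys.argv[2])+1)[1:]:
        t,y=pose(s); dy=y-yaw; d=t-p; # shift in axes before turn
        print('[0,0,%.4f,%.4f,%.4f,%.4f,0.1],'%(-dy/np.pi,(d[0]*np.cos(yaw)+d[1]*np.sin(yaw))/.5,(d[0]*np.sin(yaw)-d[1]*np.cos(yaw))/.5,-d[2]/.5),round(s,4)); p,yaw=t,y
E
python3 plan.py 0.02 14
```

```text
time_s: 6.6
tcp_pos: [0.5759, -0.0164, 0.1803]
ee_rot: [-0.0, 0.718, 0.696, 0.0]
force: [-0.3, -0.3, -1.3]
finger_gap: 0.0139
grip_force: 25.0
time_s: 7.4
tcp_pos: [0.5766, 0.0108, 0.1803]
ee_rot: [-0.0, 0.717, 0.697, 0.0]
force: [-0.1, -0.7, -0.8]
finger_gap: 0.0137
grip_force: 25.0
s -0.028499999999999914 lateral(right+) -0.0001 dz 0.0 dyaw 0.32 F [-0.1 -0.7 -0.8] T [-0.   -0.05 -0.  ]
[0,0,0.0009,0.0072,0.0001,0.0000,0.1], -0.025
[0,0,-0.0064,0.0069,-0.0002,-0.0000,0.1], -0.0216
[0,0,-0.0120,0.0069,-0.0002,-0.0000,0.1], -0.0181
[0,0,-0.0175,0.0069,-0.0003,-0.0000,0.1], -0.0146
[0,0,-0.0231,0.0069,-0.0003,-0.0000,0.1], -0.0112
[0,0,-0.0245,0.0069,-0.0003,-0.0000,0.1], -0.0077
[0,0,-0.0198,0.0069,-0.0001,-0.0000,0.1], -0.0042
[0,0,-0.0198,0.0069,-0.0002,-0.0000,0.1], -0.0008
[0,0,-0.0181,0.0069,-0.0002,-0.0001,0.1], 0.0027
[0,0,-0.0168,0.0069,-0.0003,-0.0002,0.1], 0.0061
[0,0,-0.0245,0.0069,-0.0003,-0.0002,0.1], 0.0096
[0,0,-0.0245,0.0069,-0.0003,-0.0002,0.1], 0.0131
[0,0,-0.0204,0.0069,-0.0002,-0.0002,0.1], 0.0165
[0,0,-0.0144,0.0069,-0.0001,-0.0002,0.1], 0.02
```

```bash
python3 -m handwheel '[[0,0,0.001,0.007,0,0,0.1],[0,0,-0.0064,0.007,-0.0002,0,0.1],[0,0,-0.012,0.007,-0.0002,0,0.1],[0,0,-0.0175,0.007,-0.0003,0,0.1],[0,0,-0.023,0.007,-0.0003,0,0.1],[0,0,0,0,0,0,0.1]]'
python3 plan.py 0.02 10
```

```text
time_s: 8.0
tcp_pos: [0.5759, 0.0284, 0.1803]
ee_rot: [-0.0, 0.65, 0.76, 0.0]
force: [0.4, 0.3, -1.6]
finger_gap: 0.0141
grip_force: 25.0
s -0.010999999999999899 lateral(right+) -0.0002 dz -0.0 dyaw -0.09 F [ 0.4  0.3 -1.6] T [ 0.03 -0.1  -0.04]
[0,0,-0.0224,0.0059,0.0001,-0.0000,0.1], -0.0079
[0,0,-0.0172,0.0062,-0.0001,-0.0000,0.1], -0.0048
[0,0,-0.0172,0.0062,-0.0002,-0.0000,0.1], -0.0017
[0,0,-0.0172,0.0062,-0.0002,-0.0001,0.1], 0.0014
[0,0,-0.0172,0.0062,-0.0002,-0.0002,0.1], 0.0045
[0,0,-0.0172,0.0062,-0.0002,-0.0002,0.1], 0.0076
[0,0,-0.0219,0.0061,-0.0002,-0.0002,0.1], 0.0107
[0,0,-0.0216,0.0061,-0.0002,-0.0002,0.1], 0.0138
[0,0,-0.0172,0.0062,-0.0001,-0.0002,0.1], 0.0169
[0,0,-0.0127,0.0062,-0.0000,-0.0002,0.1], 0.02
```

On track with no load. Continuing round the bend in two parts.

```bash
python3 -m handwheel '[[0,0,-0.022,0.006,0.0001,0,0.1],[0,0,-0.017,0.006,-0.0001,0,0.1],[0,0,-0.017,0.006,-0.0002,0,0.1],[0,0,-0.017,0.006,-0.0002,-0.0001,0.1],[0,0,-0.017,0.006,-0.0002,-0.0002,0.1],[0,0,0,0,0,0,0.1]]'
python3 plan.py 0.021 6
```

```text
time_s: 8.6
tcp_pos: [0.5716, 0.0422, 0.1804]
ee_rot: [-0.0, 0.538, 0.843, 0.0]
force: [-0.5, 0.5, -1.3]
finger_gap: 0.0139
grip_force: 25.0
s 0.003500000000000114 lateral(right+) -0.0002 dz 0.0 dyaw 0.86 F [-0.5  0.5 -1.3] T [-0.01 -0.16 -0.05]
[0,0,-0.0111,0.0053,0.0003,-0.0001,0.1], 0.0064
[0,0,-0.0206,0.0058,-0.0002,-0.0002,0.1], 0.0093
[0,0,-0.0206,0.0058,-0.0002,-0.0002,0.1], 0.0123
[0,0,-0.0185,0.0058,-0.0001,-0.0002,0.1], 0.0152
[0,0,-0.0145,0.0058,-0.0001,-0.0002,0.1], 0.0181
[0,0,-0.0104,0.0058,-0.0000,-0.0002,0.1], 0.021
```

```bash
python3 -m handwheel '[[0,0,-0.011,0.0053,0.0003,-0.0001,0.1],[0,0,-0.0206,0.006,-0.0002,-0.0002,0.1],[0,0,-0.0206,0.006,-0.0002,-0.0002,0.1],[0,0,-0.0185,0.006,-0.0001,-0.0002,0.1],[0,0,-0.0145,0.006,-0.0001,-0.0002,0.1],[0,0,-0.01,0.006,0,-0.0002,0.1],[0,0,0,0,0,0,0.1]]'
python3 plan.py 0.085 16
```

```text
time_s: 9.3
tcp_pos: [0.562, 0.057, 0.181]
ee_rot: [-0.0, 0.406, 0.914, 0.0]
force: [0.2, -0.4, -1.1]
finger_gap: 0.0139
grip_force: 25.0
s 0.02150000000000013 lateral(right+) 0.0001 dz 0.0001 dyaw -0.33 F [ 0.2 -0.4 -1.1] T [ 0.05 -0.13 -0.01]
[0,0,-0.0091,0.0077,-0.0002,-0.0001,0.1], 0.0255
[0,0,-0.0002,0.0079,0.0000,-0.0002,0.1], 0.0294
[0,0,-0.0000,0.0079,0.0000,-0.0002,0.1], 0.0334
[0,0,-0.0000,0.0079,-0.0000,-0.0002,0.1], 0.0374
[0,0,-0.0000,0.0079,-0.0000,-0.0002,0.1], 0.0413
[0,0,-0.0000,0.0079,0.0000,-0.0002,0.1], 0.0453
[0,0,-0.0000,0.0079,-0.0000,-0.0002,0.1], 0.0493
[0,0,-0.0000,0.0079,0.0000,-0.0002,0.1], 0.0533
[0,0,-0.0000,0.0079,-0.0000,-0.0002,0.1], 0.0572
[0,0,-0.0000,0.0079,0.0000,-0.0002,0.1], 0.0612
[0,0,-0.0000,0.0079,-0.0000,-0.0002,0.1], 0.0652
[0,0,-0.0000,0.0079,0.0000,-0.0002,0.1], 0.0691
[0,0,-0.0000,0.0079,-0.0000,-0.0002,0.1], 0.0731
[0,0,-0.0000,0.0079,0.0000,-0.0002,0.1], 0.0771
[0,0,-0.0000,0.0079,-0.0000,-0.0002,0.1], 0.081
[0,0,-0.0000,0.0079,-0.0000,-0.0002,0.1], 0.085
```

```bash
python3 -m handwheel '[[0,0,-0.009,0.008,-0.0002,-0.0001,0.1],[0,0,0,0.008,0,-0.0002,0.1],[0,0,0,0.008,0,-0.0002,0.1],[0,0,0,0.008,0,-0.0002,0.1],[0,0,0,0.008,0,-0.0002,0.1],[0,0,0,0.008,0,-0.0002,0.1],[0,0,0,0.008,0,-0.0003,0.1],[0,0,0,0,0,0,0.1]]'
python3 plan.py 0.082 8
```

```text
time_s: 10.1
tcp_pos: [0.5425, 0.0775, 0.1818]
ee_rot: [0.0, 0.393, 0.919, 0.0]
force: [1.5, 0.2, -1.3]
finger_gap: 0.014
grip_force: 25.0
s 0.050000000000000155 lateral(right+) 0.0001 dz 0.0001 dyaw -0.05 F [ 1.5  0.2 -1.3] T [-0.01 -0.07  0.  ]
[0,0,-0.0003,0.0082,-0.0002,-0.0001,0.1], 0.054
[0,0,-0.0000,0.0080,0.0000,-0.0002,0.1], 0.058
[0,0,-0.0000,0.0080,0.0000,-0.0002,0.1], 0.062
[0,0,-0.0000,0.0080,0.0000,-0.0002,0.1], 0.066
[0,0,-0.0000,0.0080,-0.0000,-0.0002,0.1], 0.07
[0,0,-0.0000,0.0080,-0.0000,-0.0002,0.1], 0.074
[0,0,-0.0000,0.0080,-0.0000,-0.0002,0.1], 0.078
[0,0,-0.0000,0.0080,0.0000,-0.0002,0.1], 0.082
```

```bash
python3 -m handwheel '[[0,0,0,0.008,-0.0002,-0.0001,0.1],[0,0,0,0.008,0,-0.0002,0.1],[0,0,0,0.008,0,-0.0002,0.1],[0,0,0,0.008,0,-0.0002,0.1],[0,0,0,0.008,0,-0.0003,0.1],[0,0,0,0.008,0,-0.0002,0.1],[0,0,0,0.008,0,-0.0002,0.1],[0,0,0,0.008,0,-0.0002,0.1],[0,0,0,0,0,0,0.1]]'
python3 plan.py 0.09 4
python3 -c "
from h import *
d=grab('wrist','w4')"
```

```text
time_s: 11.0
tcp_pos: [0.5203, 0.1006, 0.1825]
ee_rot: [0.0, 0.393, 0.919, 0.0]
force: [0.1, -0.8, -1.0]
finger_gap: 0.0136
grip_force: 25.0
s 0.08200000000000018 lateral(right+) 0.0 dz -0.0001 dyaw -0.05 F [ 0.1 -0.8 -1. ] T [ 0.03 -0.16 -0.01]
[0,0,-0.0003,0.0042,-0.0000,-0.0002,0.1], 0.084
[0,0,-0.0000,0.0040,0.0000,-0.0001,0.1], 0.086
[0,0,-0.0000,0.0040,-0.0000,-0.0001,0.1], 0.088
[0,0,-0.0000,0.0040,-0.0000,-0.0001,0.1], 0.09
```

View pics/w4.png

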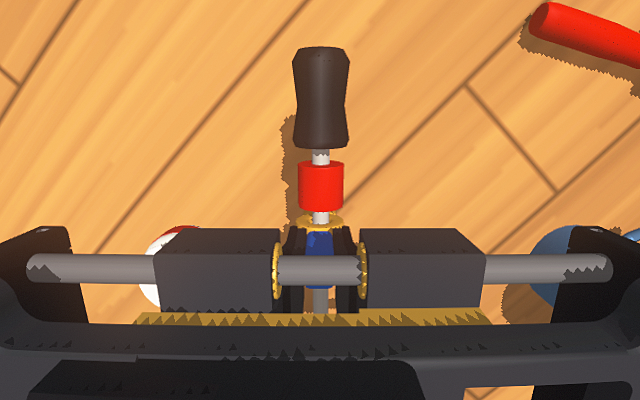

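The ferrule (321,187) has about 10 mm left before the grip (321,100), and the collar is close behind it and aligned. I'll firm up the grip so the tab can't tip, then push slowly.

```bash
python3 -m handwheel '[[0,0,0,0,0,0,0.1],[0,0,0,0,0,0,0.1],[0,0,0,0.004,0,-0.0002,0.1],[0,0,0,0.004,0,-0.0001,0.1],[0,0,0,0.004,0,-0.0001,0.1],[0,0,0,0.004,0,-0.0001,0.1],[0,0,0,0,0,0,0.1]]' 50
python3 -m handwheel '[[0,0,0,0.003,0,-0.0001,0.1],[0,0,0,0.003,0,-0.0001,0.1],[0,0,0,0,0,0,0.1]]'
python3 plan.py
```

```text
time_s: 11.75
tcp_pos: [0.5149, 0.1062, 0.1828]
ee_rot: [-0.0, 0.393, 0.919, 0.0]
force: [0.3, -0.4, -0.8]
finger_gap: 0.0136
grip_force: 50.0
time_s: 12.05
tcp_pos: [0.5134, 0.1076, 0.1829]
ee_rot: [0.0, 0.394, 0.919, -0.0]
force: [2.7, -2.4, -1.4]
finger_gap: 0.0137
grip_force: 50.0
s 0.09150000000000019 lateral(right+) -0.0002 dz 0.0 dyaw -0.12 F [ 2.7 -2.4 -1.4] T [-0.53 -0.61 -0.01]
```

Contact came at about 91 mm with 3.5 N, as expected. Pushing on.

```bash
python3 -m handwheel '[[0,0,0,0.002,0,-0.0001,0.1],[0,0,0,0.002,0,0,0.1],[0,0,0,0.002,0,-0.0001,0.1],[0,0,0,0.002,0,0,0.1],[0,0,0,0,0,0,0.1]]'
python3 plan.py
python3 -m handwheel '[[0,0,0,0.002,0,-0.0001,0.1],[0,0,0,0.002,0,0,0.1],[0,0,0,0.002,0,-0.0001,0.1],[0,0,0,0,0,0,0.1]]'
python3 plan.py
```

```text
time_s: 12.55
tcp_pos: [0.5102, 0.111, 0.1829]
ee_rot: [-0.0, 0.393, 0.919, -0.0]
force: [2.8, -3.0, -1.2]
finger_gap: 0.0138
grip_force: 50.0
s 0.0965000000000002 lateral(right+) -0.0001 dz -0.0001 dyaw -0.09 F [ 2.8 -3.  -1.2] T [-0.53 -0.64  0.05]
time_s: 12.95
tcp_pos: [0.5081, 0.1132, 0.183]
ee_rot: [-0.0, 0.393, 0.919, -0.0]
force: [2.7, -2.0, -0.6]
finger_gap: 0.0135
grip_force: 50.0
s 0.0995000000000002 lateral(right+) -0.0001 dz -0.0001 dyaw -0.08 F [ 2.7 -2.  -0.6] T [-0.57 -0.56 -0.04]
```

```bash
for i in 1; do python3 -m handwheel '[[0,0,0,0.001,0,0,0.1],[0,0,0,0.001,0,-0.0001,0.1],[0,0,0,0,0,0,0.1]]'; python3 -m handwheel '[[0,0,0,0.001,0,0,0.1],[0,0,0,0,0,0,0.1]]'; python3 plan.py; done
```

```text
time_s: 13.25
tcp_pos: [0.5075, 0.1138, 0.1831]
ee_rot: [-0.0, 0.393, 0.919, 0.0]
force: [1.8, -3.0, -1.8]
finger_gap: 0.0133
grip_force: 50.0
time_s: 13.45
tcp_pos: [0.5072, 0.1142, 0.1831]
ee_rot: [-0.0, 0.393, 0.919, 0.0]
force: [1.2, -2.6, -1.9]
finger_gap: 0.0135
grip_force: 50.0
s 0.1010000000000002 lateral(right+) -0.0001 dz -0.0001 dyaw -0.1 F [ 1.2 -2.6 -1.9] T [-0.58 -0.64  0.03]
```

```bash
python3 -m handwheel '[[0,0,0,0.001,0,0,0.1],[0,0,0,0,0,0,0.1]]'; python3 -m handwheel '[[0,0,0,0.001,0,0,0.1],[0,0,0,0,0,0,0.1]]'; python3 plan.py
```

```text
time_s: 13.65
tcp_pos: [0.5071, 0.1142, 0.1831]
ee_rot: [0.0, 0.394, 0.919, -0.0]
force: [2.4, -3.0, -1.6]
finger_gap: 0.0137
grip_force: 50.0
time_s: 13.85
tcp_pos: [0.507, 0.1143, 0.1832]
ee_rot: [0.0, 0.394, 0.919, -0.0]
force: [5.1, -3.8, -3.0]
finger_gap: 0.0137
grip_force: 50.0
s 0.1010000000000002 lateral(right+) -0.0001 dz 0.0 dyaw -0.13 F [ 5.1 -3.8 -3. ] T [-1.1  -1.13  0.04]
```

```bash
python3 -m handwheel '[[0,0,0,0.0005,0,0,0.1],[0,0,0,0,0,0,0.1]]'; python3 plan.py
python3 -c "
from h import *
d=grab('wrist','w5'); cv2.imwrite('pics/w5c.png',cv2.resize(d['image'][30:330,220:420,::-1],None,fx=2,fy=2,interpolation=2))"
```

```text
time_s: 14.05
tcp_pos: [0.5069, 0.1143, 0.1832]
ee_rot: [0.001, 0.394, 0.919, -0.0]
force: [5.3, -4.6, -2.4]
finger_gap: 0.0134
grip_force: 50.0
s 0.1010000000000002 lateral(right+) -0.0002 dz 0.0 dyaw -0.14 F [ 5.3 -4.6 -2.4] T [-1.2  -1.29 -0.04]
```

View pics/w5c.png

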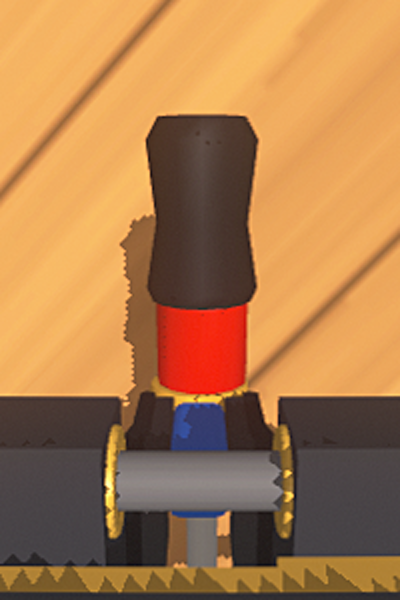

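The ferrule (crop 200,345) is seated on the black grip with no gap, and the collar is right behind it. I'll ease the push, lower the collar onto the rod, and release.

```bash
python3 -m handwheel '[[0,0,0,-0.001,0,0,0.1],[0,0,0,0,0,0.0015,0.1],[0,0,0,0,0,0.0015,0.1],[0,0,0,0,0,0,0.1]]'; python3 plan.py
```

```text
time_s: 14.5
tcp_pos: [0.5072, 0.1145, 0.1819]
ee_rot: [0.0, 0.394, 0.919, 0.0]
force: [2.3, -4.1, 1.7]
finger_gap: 0.0138
grip_force: 50.0
s 0.1010000000000002 lateral(right+) 0.0001 dz -0.0012 dyaw -0.11 F [ 2.3 -4.1  1.7] T [-0.92 -0.8  -0.01]
```

```bash
python3 -m handwheel '[[0,0,0,0,0,0,0.2],[0,0,0,0,0,0,0.25],[0,0,0,0,0,0,0.3],[0,0,0,0,0,0,0.35],[0,0,0,0,0,0,0.4],[0,0,0,0,0,0,0.4],[0,0,0,0,0,0,0.4],[0,0,0,0,0,0,0.4]]'
```

```text
time_s: 15.3
tcp_pos: [0.5067, 0.1147, 0.1816]
ee_rot: [-0.0, 0.393, 0.919, -0.0]
force: [0.0, -0.3, 0.6]
finger_gap: 0.0347
grip_force: 0.0
```

Released with no force left. Lifting away and checking.

```bash
python3 -m handwheel '[[0,0,0,0,0,-0.02,0.4],[0,0,0,0,0,-0.04,0.4],[0,0,0,0,0,-0.06,0.4],[0,0,0,0,0,-0.06,0.4],[0,0,0,-0.06,0,-0.02,0.4],[0,0,0,-0.08,0,0,0.4],[0,0,0,0,0,0,0.4],[0,0,0,0,0,0,0.4]]'
python3 -c "
from h import *
d=grab('wrist','w6'); t=grab('top','top1'); a=cv2.resize(d['image'][:,:,::-1],(560,350)); b=cv2.resize(t['image'][150:320,200:420,::-1],(320,247))
c=np.zeros((597,560,3),np.uint8); c[:350]=a; c[350:,:320]=b; cv2.imwrite('pics/fin.png',c)"
```

```text
time_s: 16.1
tcp_pos: [0.5553, 0.0635, 0.2818]
ee_rot: [-0.0, 0.394, 0.919, 0.0]
force: [-0.4, 0.8, -0.4]
finger_gap: 0.035
grip_force: 0.0
```

View pics/fin.png

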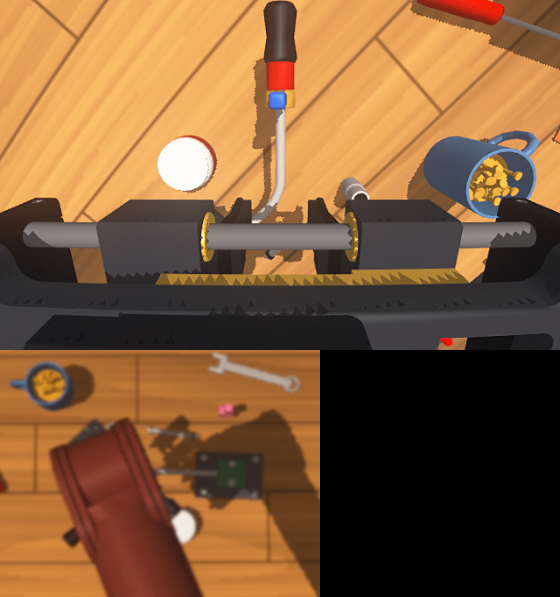

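The ferrule (280,75) sits on the grip and the collar (280,100) touches the ferrule. The tin, socket, pin and mug look undisturbed, and the tool is clear.

```bash
python3 -c "
from workcell import ctrl
print(ctrl.hand_in())"
```

```text
the job is handed in; nothing more can be done
None
```

The job is handed in: the ferrule is home against the black grip and the collar is released, resting up against it. Measured tool force stayed under about 8 N, nothing on the bench looks moved, and it took about 16 s of the 64 s allowed.

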